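# Release the syringe pump's pusher and push it to the red stop collar

## Robot

A 6-joint arm with a two-finger parallel gripper is mounted at the origin on the work surface. World frame = base frame: x ahead of the robot, y to its left, z up, the work surface at z = 0. Lengths are in m, angles in rad, forces in N, time in s.
With the tool pointing down it reaches from about 0.375 to 0.975 m from the base axis. Payload 3.8 kg.
Tool frame: the origin (TCP) lies at the very end of the fingers, on their centre line; the grasp point (between the pads) lies 19 mm behind it; z points along the fingers, y is the line along which they close (so a half turn about z gives the same grasp; the last joint's range is limited). The gripper opens to 85 mm and grips with 20 to 120 N. Pads are 22 mm wide; open, the fingers measure 114 mm over their backs; the gripper's body (76 mm by 85 mm) begins 54 mm behind the grasp point. The pads swing forward as they close: fully open they stand 13 mm farther back than shut.
Start: joints at [1.276, 0.264, 1.604, -0, 1.274, -0.037], TCP at [0.172, 0.653, 0.231] pointing down, gripper open.
Joint ranges: [-2.63, 2.63], [-0.94, 2.18], [0.31, 2.57], [-1.31, 4.45], [0, 2.66], [-2.55, 2.55]. Speed limits (rad/s): [2.57, 2.57, 3.14, 3.14, 3.14, 3.14].

## Interface

Orientations are given as a rotation vector (axis times angle).
In Python, from workcell import read_state, read_camera, calibration, finish_job gives the robot as it stands.
- The arm moves only by the tool step_arm, never from a script. Its argument "commands" is a list of rows, each an object of numbers: "fingers": the gripper's target within -1 to 1 (shut at 1, half-way at 0, fully open at -1); "dx", "dy", "dz": the shift along the tool's x, y, z in m; "roll": the turn about the tool's z in degrees. In form: [{"fingers": .., "dx": .., "dy": .., "dz": .., "roll": ..}, ...]. A call has 1 to 8 rows; each row is the pose to reach, as a shift and turn from the pose commanded when the call began, along the tool's axes at that moment; what a row does not reach only later rows make up. A row lasts 1/8 s, in which the tool goes at most 62.5 mm and 10.7 degrees, less where a joint would pass 70% of its speed; a pose out of reach is approached as far as the arm can. A call with a gripper value outside its range is refused whole. The fingers move at their own pace and stop on an object; "squeeze" is the grip in N (left out, the last holds). Time passes only in rows, so rows that repeat a pose let the fingers close. It gives the time, the measured TCP pose, the force, the opening and the grip force at its end, in the units of the state.
- read_state(): the state, without advancing time (a new reading comes with each control period).
- read_camera(name): name is "scene" or "side" or "wrist"; returns (picture, depth): 400x640x3 uint8, blue, green, red; 400x640 float32, m along the optical axis (not along the pixel's ray), 0 where there is no reading.
- calibration(name): a dict with "intrinsics" (3x3 intrinsics, pixels), "world_to_cam" (4x4, takes a point from world to camera coordinates). Camera axes: x right, y up, looking along -z (the intrinsics and any distortion apply to the point x, -y, -z); pixel columns grow to the right and rows downward; lengths in m; the calibration is good to about 2 mm. A picture is of the moment at which its call begins: read the wrist's pose just before it. calibration takes no time and is no camera call; for the wrist camera it gives the pose at the moment of the call.
- finish_job(): hands the job in; it is judged then, once.
The state is a dict: "time": time; "q": joint angles; "joint_vel": joint speeds; "joint_torque": joint torques, N m; "tool_pos": TCP position; "tcp_rot": TCP orientation; "wrist_force": force on the tool from outside, world axes, zero at the start; "torque": the same for the moment, N m; "width": opening from 0.0 (shut) to 1.0 (fully open); "grip_force": force on a finger pad.
Only numpy, scipy, OpenCV 4.12 (cv2) and the standard library are available. Lean on these libraries where they do the work, as an engineer would, in place of code of your own. Each camera call takes 0.05 s, during which the arm holds its last target. There are 200 camera calls.

## Task

Set the syringe pump's pusher for the next run: with a fingertip press down the green release key in the middle of the pusher block and, keeping it down, push the block gently along its rods until it rests against the red stop collar, then let the key spring back up. Only press and push, with a light hand: do not grip anything, never drag the block along while its key is up, and leave everything else on the bench where it is.

Things in the scene. Friction and masses are not known exactly. Their poses are not given: they have to be found in the camera images.
- syringe_pump: white syringe pump, fixed, 176 (x) by 345 mm (y), case 58 mm high. Origin on the bench, midway along the rods; +y runs along the two steel rods to the aluminium V cradle (from y = 118 mm; clamp post 174 mm high), -y to the white motor housing (from y = -118 mm, 126 mm high); -x side: flat console with screen and keys. Brass screw at x = 30 mm, rods at x = 2 and 58 mm, 92 mm up
- pusher (a joint): place of the dark pusher block on the rods, m: 0 midway, positive to the pump's +y. The block is 84 mm across the rods, 50 mm along them, its top 132 mm above the bench. Key up: the half-nut grips the screw and holds the block fast against some 30 N. Key down: it slides with 1 to 2 N and stays where it is left
- release_key (a joint): how far the green release key is pressed, m: 0 up, 0.008 fully down (its bottom stop). The first 2 mm or so are light free play (1 N), then it takes about 7 N, rising to 9 N fully down; at 3 mm or more the block is free; it springs back up when let go
- key_top (a point): centre of the green release key's upper face, in the middle of the block's top, 144 mm above the bench with the key up (12 mm above the block); it moves with the key. The face is 34 mm across the rods and 44 mm along them, with a ridge 3 mm high, 3 mm thick at each of the two ends that face along the rods (38 mm free between). z up, y as the pump's y
- pusher_mid (a point): point in the middle of the block's length, at the height of the rods, on the rod that carries the collars (28 mm to the pump's +x of the key's centre). y along the rods
- red_collar: the red stop collar, clamped fast on the +x rod, on either side of the block: ring 32 mm across, 14 mm long along the rod, red thumbscrew on top. Origin at its centre, on the rod's axis; y as the pump's y. The block rests against it when pusher_mid is 32 mm from its origin along y
- black_collar: a like collar in black on the same rod, on the other side of the block: not the one to go to
- syringe: 60 mL clear plastic syringe lying along the pump's console side, 29 mm thick, about 190 mm long; leave it. Origin under the barrel flange, on the bench
- beaker: glass beaker, 72 mm across, 85 mm high, standing behind the pump; leave it. Origin at the centre of its underside
- brush_flask: conical glass flask, 100 mm across, with two cleaning brushes standing in it (about 250 mm high in all); leave it. Origin at the centre of its underside
- wash_bottle: white wash bottle with red cap and spout, 68 mm across, 205 mm high; leave it. Origin at the centre of its underside
- spray_bottle: orange spray bottle with blue label, 55 x 95 x 227 mm; leave it. Origin at the centre of its underside
- green_bottle: green bottle with red cap, 72 mm across, 230 mm high; leave it. Origin at the centre of its underside
- tape_roll: orange roll of tape lying flat, 90 mm across, 24 mm high; leave it. Origin at the centre of its underside
- paper_towels: stack of brown paper towels, 115 x 230 x 44 mm; leave it. Origin at the centre of its underside

How it is judged:
On the way, in this order (a step that is already met when the one before it is completed fails the run):
1. the release key is pressed down (over 2 mm) (value of joint release_key above 0.002 m), for 0.1 s.
2. the pusher block reaches the red collar with the key still down (value of joint release_key above 0.0015 m and y of pusher_mid in the frame of red_collar between -0.0345 and 0.0345 m), for 0.1 s.
At the end, for the whole second after the job is handed in: the pusher block rests against the red collar (gap under 2.5 mm), at rest, with the release key up again (within 1 mm) (y of pusher_mid in the frame of red_collar between -0.0345 and 0.0345 m and value of joint release_key below 0.001 m and velocity of joint pusher between -0.005 and 0.005 m/s); the robot touches nothing.
It fails at once if the pusher block is dragged along with its key up (value of joint release_key below 0.001 m and (velocity of joint pusher above 0.02 m/s or velocity of joint pusher below -0.02 m/s)).
It fails at once if the pump is gripped or forced (over 40 N) (contact force between the fingers and syringe_pump above 40 N).
It fails at once if the block is rammed against a collar (over 40 N) (contact force between syringe_pump and red_collar above 40 N or contact force between syringe_pump and black_collar above 40 N).
It fails at once if something else on the bench is moved by more than 15 mm (distance of any of syringe, beaker, brush_flask, wash_bottle, spray_bottle, green_bottle, tape_roll, paper_towels from where it was at the start of the episode above 0.015 m).
It also fails if it takes over 32 s, if anything falls off the work surface, if the arm or the gripper's body presses on something with over 40 N, if the wrist force passes 120 N, or if a joint passes its speed limit or range.

## Working session

There is one attempt and no reset: what is moved stays moved. The work goes in short steps, Python scripts to look and compute and a tool call to move; the robot and the scene stay as the last step left them, time stands still between calls to the robot, and variables do not carry over. Pictures are saved under pics/ and viewed, at most 10 in all, crops included, and the job is handed in when it is done.

Besides the shell and the picture viewer there is one more tool, called as a command line: name --argument value ..., lists and objects as JSON in quotes. step_arm: Moves the arm, as the interface text tells. Its arguments: {"type":"object","properties":{"commands":{"type":"array","items":{"type":"object","properties":{"fingers":{"type":"number"},"dx":{"type":"number"},"dy":{"type":"number"},"dz":{"type":"number"},"roll":{"type":"number"}}}},"squeeze":{"type":"number"}},"required":["commands"]}

```bash
mkdir -p pics; cat > h.py <<'E'
import numpy as np,cv2
from workcell import *
def grab(n):
    c=calibration(n); im,d=read_camera(n); return im,d,np.array(c["intrinsics"]),np.array(c["world_to_cam"])
def cloud(d,K,T):
    v,u=np.mgrid[:d.shape[0],:d.shape[1]]
    p=np.stack([(u-K[0,2])/K[0,0]*d,-(v-K[1,2])/K[1,1]*d,-d],-1)
    return (p-T[:3,3])@T[:3,:3]
def ray(u,v,K,T,z):
    r=np.array([(u-K[0,2])/K[0,0],-(v-K[1,2])/K[1,1],-1])@T[:3,:3]; o=-T[:3,:3].T@T[:3,3]
    return o+r*(z-o[2])/r[2]
E
python3 - <<'E'
from h import *
print(read_state())
ims=[]
for n in("scene","side"):
    im,d,K,T=grab(n); cv2.imwrite(f"pics/{n}.png",im); np.savez(f"{n}.npz",im=im,d=d,K=K,T=T)
    print(n,K,{k:v for k,v in calibration(n).items() if k not in("intrinsics","world_to_cam")},-T[:3,:3].T@T[:3,3])
    P=cloud(d,K,T); hsv=cv2.cvtColor(im,cv2.COLOR_BGR2HSV); h,s,v=hsv[...,0],hsv[...,1].astype(int),hsv[...,2]
    for nm,m in(("green",(h>40)&(h<90)&(s>90)&(v>50)),("red",((h<6)|(h>174))&(s>130)&(v>60))):
        k,l,st,c=cv2.connectedComponentsWithStats(m.astype(np.uint8))
        for i in range(1,k):
            if st[i,4]>25:
                q=P[(l==i)&(d>0)]
                print(nm,st[i],c[i].round(1),np.median(q,0).round(3) if len(q) else None, q.min(0).round(3) if len(q) else '',q.max(0).round(3)if len(q) else '')
E
```

```text
{'time': 0.0, 'q': array([ 1.27611523e+00,  2.64779667e-01,  1.60539889e+00,  3.58210704e-05,
        1.27368793e+00, -3.68665666e-02]), 'joint_vel': array([-8.73828436e-05,  9.11085107e-04, -1.96809776e-04, -9.13031309e-04,
        5.06317260e-04, -4.41501760e-05]), 'joint_torque': array([ 1.00832767e-03, -5.15093815e+01, -3.67323625e+01, -6.44406555e-05,
        1.28083443e-02,  1.34170281e-05]), 'tool_pos': array([0.17185681, 0.65199095, 0.22993072]), 'tcp_rot': array([-0.40381703, -3.11511706,  0.00351342]), 'wrist_force': array([-0.21467875,  0.17946635,  0.62885821]), 'torque': array([ 0.0099623 , -0.01609093, -0.01622489]), 'grip_force': 0.0, 'width': 0.9999204268635296}
scene [[363.86258296   0.         318.71278008]
 [  0.         363.86258296 194.12669686]
 [  0.           0.           1.        ]] {} [1.18356307 0.54143127 0.784686  ]
green [  0   0  69  39 872] [18.2 14.6] [ 0.556 -2.456  0.109] [ 0.227 -2.482 -0.037] [ 0.626 -2.428  0.183]
green [ 76   0  34  39 628] [92.7 16.2] [ 0.103 -2.455  0.004] [ 0.038 -2.49  -0.161] [ 0.18  -2.41   0.116]
green [107   0  29  65 5
[... 2088 characters left out ...]
  98.9] [0.436 0.529 0.228] [ 0.421  0.517 -0.072] [0.526 1.229 0.233]
red [276 117  20  18 102] [281.9 127.3] [0.527 0.382 0.169] [0.508 0.366 0.003] [0.608 0.688 0.208]
red [306 188  10  14  61] [310.1 194.1] [0.543 0.062 0.104] [0.532 0.055 0.08 ] [0.561 0.074 0.124]
red [452 211   7   7  40] [454.8 214.1] [ 0.901 -0.175  0.134] [ 0.893 -0.184 -0.748] [1.69  0.678 0.138]
red [443 222   7   8  44] [445.7 225.5] [ 0.851 -0.209  0.134] [ 0.843 -0.216  0.123] [ 0.862 -0.198  0.138]
red [458 227   7   8  47] [460.6 230.5] [ 0.879 -0.239  0.134] [ 0.871 -0.246  0.113] [ 0.897 -0.206  0.138]
red [472 232   8   8  48] [475.6 235.8] [ 0.906 -0.268  0.134] [ 0.898 -0.275 -0.751] [1.688 0.492 0.137]
```

View pics/scene.png

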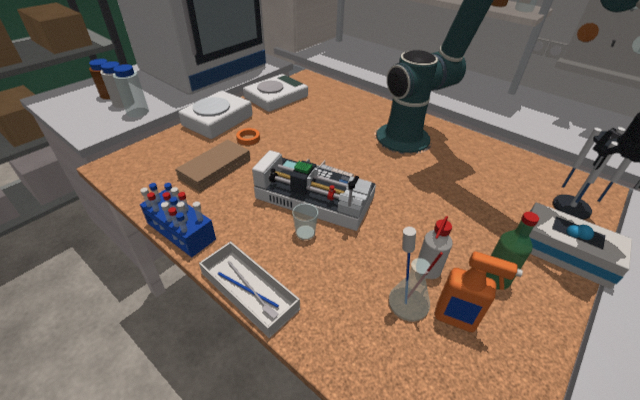

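View pics/side.png

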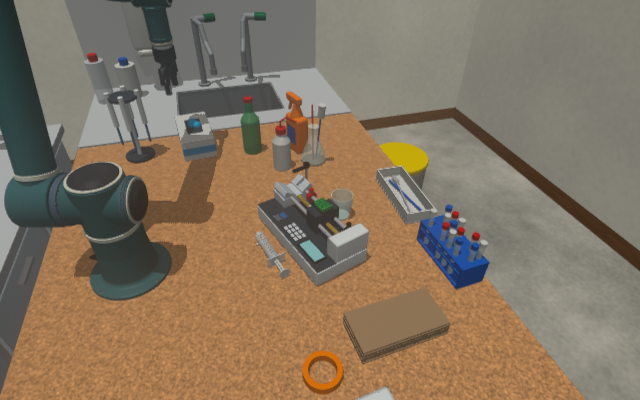

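The pump stands near (0.55, 0) with its motor end toward world -y. The green key is at scene (303,166) and side (322,205), and the red collar at scene (331,192) and side (310,194), so it is on the block's +y side. The beaker stands behind the pump. Next I need the pump's yaw.

```bash
python3 - <<'E'
from h import *
A=[];crops=[]
for n,(a,b) in (("scene",(240,140)),("side",(245,165))):
    z=np.load(n+".npz"); im,d,K,T=z["im"],z["d"],z["K"],z["T"]; P=cloud(d,K,T)
    crops.append(cv2.resize(im[b:b+100,a:a+140],None,fx=5,fy=5,interpolation=cv2.INTER_CUBIC)[:290 if 0 else 500])
    m=(d>0)&(P[...,2]>.04)&(P[...,2]<.15)&(abs(P[...,0]-.54)<.2)&(abs(P[...,1])<.23)
    k,l,st,c=cv2.connectedComponentsWithStats(m.astype(np.uint8)); i=1+st[1:,4].argmax()
    q=P[l==i]; A.append(q); (cx,cy),(w,h),ang=cv2.minAreaRect((q[:,:2]*1000).astype(np.float32)); print(n,len(q),cx,cy,w,h,ang)
    for z0,z1 in((.05,.063),(.12,.15)):
        s=q[(q[:,2]>z0)&(q[:,2]<z1)]; print(z0,cv2.minAreaRect((s[:,:2]*1000).astype(np.float32)))
    hsv=cv2.cvtColor(im,cv2.COLOR_BGR2HSV);h,s,v=hsv[...,0],hsv[...,1],hsv[...,2]
    m=np.zeros(h.shape,np.uint8); g=(h>40)&(h<90)&(s>90)&(v>50); m[b:b+100,a:a+140]=g[b:b+100,a:a+140]
    cs,_=cv2.findContours(m,0,2); cc=max(cs,key=cv2.contourArea)[:,0]
    w=np.array([ray(u,v,K,T,.144)[:2] for u,v in cc]); print("key",cv2.minAreaRect((w*1000).astype(np.float32)))
q=np.vstack(A); print("both",cv2.minAreaRect((q[:,:2]*1000).astype(np.float32)))
cv2.imwrite("pics/crop.png",cv2.resize(np.vstack(crops),(420,600)))
E
```

```text
scene 5331 561.9857788085938 -7.522430419921875 271.40960693359375 345.4823913574219 15.690691947937012
0.05 ((561.1292724609375, -6.8307342529296875), (270.2677001953125, 342.7413635253906), 15.59322452545166)
0.12 ((552.3671875, -26.013671875), (109.33757019042969, 313.92578125), 16.502586364746094)
key ((556.998779296875, -36.85359191894531), (44.640438079833984, 48.197837829589844), 19.233585357666016)
side 6424 559.4537353515625 -8.252304077148438 274.2542419433594 350.6044921875 17.110700607299805
0.05 ((558.377685546875, -11.243148803710938), (271.5624084472656, 344.97998046875), 16.729507446289062)
0.12 ((543.5859375, -19.612167358398438), (110.04383850097656, 337.7791442871094), 16.84255027770996)
key ((550.0587158203125, -42.19303512573242), (38.042240142822266, 53.55210876464844), 18.32988739013672)
both ((560.4829711914062, -7.9354705810546875), (276.4079895019531, 350.6044921875), 17.110700607299805)
```

View pics/crop.png

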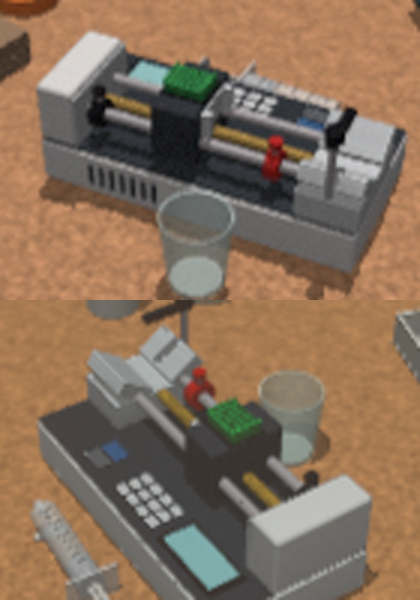

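step_arm --commands '[{"fingers":1,"dz":-0.06},{"fingers":1,"dz":-0.12},{"fingers":1,"dx":-0.041,"dy":-0.043,"dz":-0.12},{"fingers":1,"dx":-0.083,"dy":-0.087,"dz":-0.12},{"fingers":1,"dx":-0.124,"dy":-0.13,"dz":-0.12},{"fingers":1,"dx":-0.166,"dy":-0.174,"dz":-0.12},{"fingers":1,"dx":-0.207,"dy":-0.217,"dz":-0.12},{"fingers":1,"dx":-0.249,"dy":-0.261,"dz":-0.12}]' --squeeze 20

```text
invalid input
```

step_arm --commands '[{"fingers":1,"dx":-0.041,"dy":-0.043},{"fingers":1,"dx":-0.083,"dy":-0.087,"roll":10},{"fingers":1,"dx":-0.124,"dy":-0.13,"roll":20},{"fingers":1,"dx":-0.166,"dy":-0.174,"roll":30},{"fingers":1,"dx":-0.207,"dy":-0.217,"roll":40},{"fingers":1,"dx":-0.249,"dy":-0.261,"roll":50},{"fingers":1,"dx":-0.296,"dy":-0.311,"roll":58.7},{"fingers":1,"dx":-0.296,"dy":-0.311,"roll":58.7}]'

```text
invalid input
```

step_arm --commands '[{"fingers":1,"dx":0,"dy":0,"dz":-0.06,"roll":0},{"fingers":1,"dx":0,"dy":0,"dz":-0.12,"roll":0},{"fingers":1,"dx":-0.041,"dy":-0.043,"dz":-0.12,"roll":0},{"fingers":1,"dx":-0.083,"dy":-0.087,"dz":-0.12,"roll":0},{"fingers":1,"dx":-0.124,"dy":-0.13,"dz":-0.12,"roll":0},{"fingers":1,"dx":-0.166,"dy":-0.174,"dz":-0.12,"roll":0},{"fingers":1,"dx":-0.207,"dy":-0.217,"dz":-0.12,"roll":0},{"fingers":1,"dx":-0.249,"dy":-0.261,"dz":-0.12,"roll":0}]' --squeeze 20

```text
time: 1.1
tool_pos: [0.3467, 0.3349, 0.3508]
tcp_rot: [-0.403, -3.116, 0.001]
wrist_force: [0.7, 0.1, 0.2]
width: -0.004
grip_force: 0.0
```

step_arm --commands '[{"fingers":1,"dx":-0.041,"dy":-0.043,"dz":0,"roll":0},{"fingers":1,"dx":-0.083,"dy":-0.087,"dz":0,"roll":10},{"fingers":1,"dx":-0.124,"dy":-0.13,"dz":0,"roll":20},{"fingers":1,"dx":-0.166,"dy":-0.174,"dz":0,"roll":30},{"fingers":1,"dx":-0.207,"dy":-0.217,"dz":0,"roll":40},{"fingers":1,"dx":-0.249,"dy":-0.261,"dz":0,"roll":50},{"fingers":1,"dx":-0.295,"dy":-0.31,"dz":0,"roll":58.7},{"fingers":1,"dx":-0.295,"dy":-0.31,"dz":0,"roll":58.7}]'

```text
time: 2.1
tool_pos: [0.5533, -0.0418, 0.3499]
tcp_rot: [-1.885, -2.512, 0.003]
wrist_force: [0.1, 0.9, 0.5]
width: 0.001
grip_force: 0.0
```

```bash
cat > wr.py <<'E'
from h import *
import sys
s=read_state(); print(s["time"],s["tool_pos"],s["tcp_rot"],s["wrist_force"],s["q"][5])
im,d,K,T=grab("wrist"); cv2.imwrite(f"pics/{sys.argv[1]}.png",im); P=cloud(d,K,T); np.savez("w.npz",im=im,d=d,K=K,T=T)
print("cam",-T[:3,:3].T@T[:3,3])
hsv=cv2.cvtColor(im,cv2.COLOR_BGR2HSV);h,sa,v=hsv[...,0],hsv[...,1],hsv[...,2]
for nm,m,z in(("green",(h>40)&(h<90)&(sa>90)&(v>50),.144),("red",((h<6)|(h>174))&(sa>130)&(v>60),.108)):
    k,l,st,c=cv2.connectedComponentsWithStats(m.astype(np.uint8))
    for i in range(1,k):
        if st[i,4]>80:
            q=P[(l==i)&(d>0)]; uv=np.argwhere(l==i)[:,::-1]
            w=np.array([ray(a,b,K,T,z)[:2] for a,b in uv])*1000
            print(nm,st[i],np.median(q,0).round(4) if len(q) else '',cv2.minAreaRect(w.astype(np.float32)))
E
python3 wr.py w1
```

```text
2.1 [ 0.55332365 -0.04175367  0.34990979] [-1.88527245 -2.51168656  0.00286009] [0.09512324 0.897716   0.5101745 ] -0.4024626750773752
cam [0.53276885 0.03162267 0.49258176]
green [305 156  28  36 938] [ 0.5509 -0.0399  0.1443] ((551.3062744140625, -40.56874084472656), (34.25261688232422, 45.827423095703125), 17.010671615600586)
red [327  83  24  14 295] [0.5465 0.0651 0.1051] ((547.106201171875, 65.42003631591797), (29.876903533935547, 15.6046724319458), 16.237682342529297)
red [503 306  16  15 171] [ 0.9004 -0.1712  0.1335] ((924.4461059570312, -184.42344665527344), (19.683198928833008, 35.73937225341797), 62.080909729003906)
red [464 315  16  15 137] [ 0.8493 -0.2022  0.1333] ((872.6726684570312, -219.26702880859375), (15.530938148498535, 35.05560302734375), 61.10284423828125)
```

View pics/w1.png

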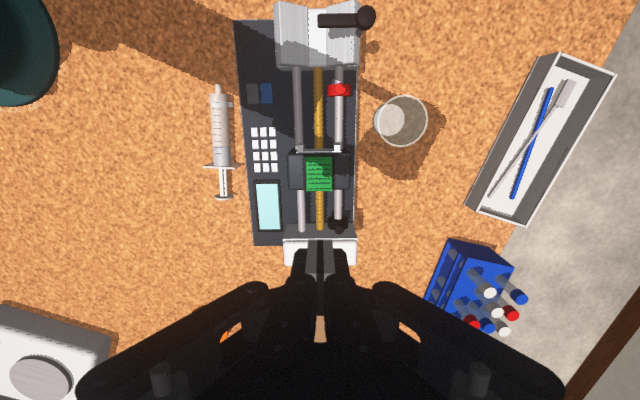

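The wrist view shows the key at pixel (319,174), a rectangle of 34 x 46 mm as specified. The red collar is at (339,90), about 102 mm further along the rods, so the travel is about 70 mm. The shut fingertips are aligned with the key.

step_arm --commands '[{"fingers":1,"dx":0.006,"dy":-0.002,"dz":0.05,"roll":-0.8},{"fingers":1,"dx":0.006,"dy":-0.002,"dz":0.1,"roll":-0.8},{"fingers":1,"dx":0.006,"dy":-0.002,"dz":0.15,"roll":-0.8},{"fingers":1,"dx":0.006,"dy":-0.002,"dz":0.18,"roll":-0.8},{"fingers":1,"dx":0.006,"dy":-0.002,"dz":0.195,"roll":-0.8},{"fingers":1,"dx":0.006,"dy":-0.002,"dz":0.2,"roll":-0.8},{"fingers":1,"dx":0.006,"dy":-0.002,"dz":0.2,"roll":-0.8}]'

```text
time: 3.02
tool_pos: [0.5497, -0.0326, 0.1524]
tcp_rot: [1.86, 2.53, 0.001]
wrist_force: [0.6, -0.2, -0.4]
width: -0.0
grip_force: 0.0
```

```bash
python3 wr.py w2; python3 -c "
import cv2;im=cv2.imread('pics/w2.png');cv2.imwrite('pics/w2c.png',cv2.resize(im[60:300,220:440],None,fx=2.5,fy=2.5))"
```

```text
3.025 [ 0.54965009 -0.03261865  0.15241616] [1.85966364e+00 2.53026870e+00 1.49263830e-03] [ 0.55277678 -0.20883733 -0.35273393] -0.40780062505343484
cam [0.52709012 0.040192   0.29501181]
green [ 289  218   59   50 1573] [ 0.5443 -0.0238  0.1441] ((548.62646484375, -31.180505752563477), (34.214149475097656, 32.3747444152832), 17.995088577270508)
red [ 337   66   48   30 1215] [0.5451 0.0647 0.1063] ((545.8024291992188, 65.83555603027344), (29.303714752197266, 16.629819869995117), 17.40238380432129)
```

View pics/w2c.png

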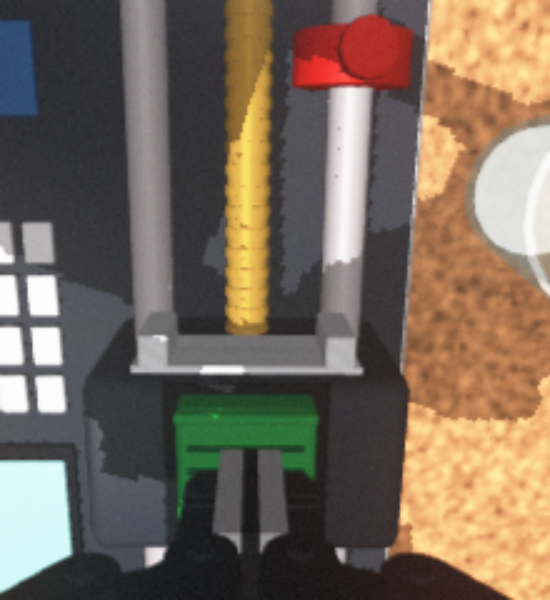

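The fingertip is over the key, at crop (250,460), about 8 mm forward of the key's centre and close to its front ridge. I'll back off 4 mm and touch down.

step_arm --commands '[{"fingers":1,"dx":-0.004,"dy":0,"dz":0,"roll":0},{"fingers":1,"dx":-0.004,"dy":0,"dz":0.004,"roll":0},{"fingers":1,"dx":-0.004,"dy":0,"dz":0.007,"roll":0},{"fingers":1,"dx":-0.004,"dy":0,"dz":0.007,"roll":0}]'

```text
time: 3.58
tool_pos: [0.5501, -0.0369, 0.1441]
tcp_rot: [-1.862, -2.531, 0.0]
wrist_force: [0.1, -0.5, 0.8]
width: -0.003
grip_force: 0.0
```

step_arm --commands '[{"fingers":1,"dx":0,"dy":0,"dz":0.002,"roll":0},{"fingers":1,"dx":0,"dy":0,"dz":0.004,"roll":0},{"fingers":1,"dx":0,"dy":0,"dz":0.006,"roll":0},{"fingers":1,"dx":0,"dy":0,"dz":0.006,"roll":0},{"fingers":1,"dx":0,"dy":0,"dz":0.006,"roll":0}]'

```text
time: 4.2
tool_pos: [0.5503, -0.0369, 0.1394]
tcp_rot: [1.861, 2.531, -0.0]
wrist_force: [-2.5, 0.2, 8.1]
width: 0.001
grip_force: 3.6
```

step_arm --commands '[{"fingers":1,"dx":0.002,"dy":0,"dz":0,"roll":0},{"fingers":1,"dx":0.006,"dy":0,"dz":0,"roll":0},{"fingers":1,"dx":0.011,"dy":0,"dz":0,"roll":0},{"fingers":1,"dx":0.016,"dy":0,"dz":0,"roll":0},{"fingers":1,"dx":0.021,"dy":0,"dz":0,"roll":0},{"fingers":1,"dx":0.026,"dy":0,"dz":0,"roll":0},{"fingers":1,"dx":0.03,"dy":0,"dz":0,"roll":0},{"fingers":1,"dx":0.03,"dy":0,"dz":0,"roll":0}]'

```text
time: 5.2
tool_pos: [0.5415, -0.0081, 0.1395]
tcp_rot: [1.86, 2.53, 0.0]
wrist_force: [-3.0, -0.1, 7.0]
width: 0.001
grip_force: 3.6
```

```bash
python3 wr.py w3; python3 -c "
import cv2;im=cv2.imread('pics/w3.png');cv2.imwrite('pics/w3c.png',cv2.resize(im[60:300,220:440],None,fx=2.5,fy=2.5))"
```

```text
5.2 [ 0.54146144 -0.00811742  0.13949045] [1.86048757e+00 2.53033600e+00 3.47004460e-04] [-3.0205218  -0.13459801  7.02704891] -0.363411915328339
cam [0.51906104 0.06474805 0.28211808]
green [ 288  218   63   50 1661] [0.5365 0.0042 0.1397] ((539.1646728515625, -0.39359283447265625), (33.38484191894531, 29.599815368652344), 18.04550552368164)
red [ 338  113   50   26 1150] [0.5443 0.0658 0.1067] ((545.8792724609375, 65.20951080322266), (29.36452865600586, 14.64035415649414), 17.3802547454834)
```

View pics/w3c.png

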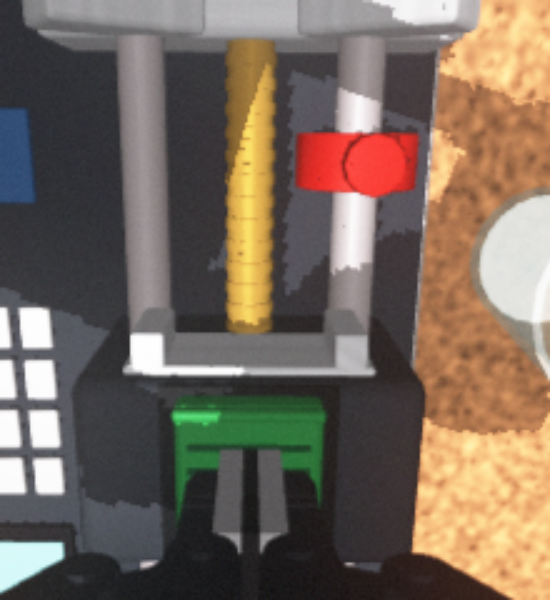

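The block follows the fingertip with the key down, and the white push plate at crop (250,350) now stands about 40 mm short of contact with the red collar at (357,160). I'll keep pushing.

step_arm --commands '[{"fingers":1,"dx":0.004,"dy":0,"dz":0,"roll":0},{"fingers":1,"dx":0.009,"dy":0,"dz":0,"roll":0},{"fingers":1,"dx":0.014,"dy":0,"dz":0,"roll":0},{"fingers":1,"dx":0.019,"dy":0,"dz":0,"roll":0},{"fingers":1,"dx":0.024,"dy":0,"dz":0,"roll":0},{"fingers":1,"dx":0.029,"dy":0,"dz":0,"roll":0},{"fingers":1,"dx":0.033,"dy":0,"dz":0,"roll":0},{"fingers":1,"dx":0.034,"dy":0,"dz":0,"roll":0}]'

```text
time: 6.25
tool_pos: [0.5316, 0.0241, 0.1396]
tcp_rot: [1.86, 2.53, 0.0]
wrist_force: [-2.4, -1.1, 7.3]
width: 0.002
grip_force: 3.6
```

step_arm --commands '[{"fingers":1,"dx":0.001,"dy":0,"dz":0,"roll":0},{"fingers":1,"dx":0.002,"dy":0,"dz":0,"roll":0},{"fingers":1,"dx":0.003,"dy":0,"dz":0,"roll":0},{"fingers":1,"dx":0.004,"dy":0,"dz":0,"roll":0},{"fingers":1,"dx":0.004,"dy":0,"dz":0,"roll":0}]'

```text
time: 6.88
tool_pos: [0.5305, 0.0278, 0.1396]
tcp_rot: [1.86, 2.53, 0.001]
wrist_force: [-1.9, -1.1, 6.5]
width: -0.002
grip_force: 3.6
```

step_arm --commands '[{"fingers":1,"dx":0.001,"dy":0,"dz":0,"roll":0},{"fingers":1,"dx":0.002,"dy":0,"dz":0,"roll":0},{"fingers":1,"dx":0.002,"dy":0,"dz":0,"roll":0}]'

```text
time: 7.25
tool_pos: [0.5299, 0.0297, 0.1396]
tcp_rot: [1.86, 2.53, 0.001]
wrist_force: [-2.0, -2.7, 6.8]
width: -0.004
grip_force: 3.6
```

```bash
python3 wr.py w4; python3 -c "
import cv2;im=cv2.imread('pics/w4.png');cv2.imwrite('pics/w4c.png',cv2.resize(im[60:300,220:440],None,fx=2.5,fy=2.5))"
```

```text
7.25 [0.52989671 0.02972573 0.1396085 ] [1.86015457e+00 2.52963337e+00 5.24081727e-04] [-1.95016936 -2.65285178  6.8018207 ] -0.29270195139487776
cam [0.50742187 0.10264884 0.28217124]
green [ 288  218   63   49 1658] [0.525  0.042  0.1398] ((527.5355834960938, 37.698463439941406), (33.39219665527344, 28.897666931152344), 18.102556228637695)
red [ 337  169   46   35 1001] [0.5447 0.0694 0.1049] ((545.3462524414062, 66.68159484863281), (29.361644744873047, 22.159658432006836), 14.735600471496582)
```

View pics/w4c.png

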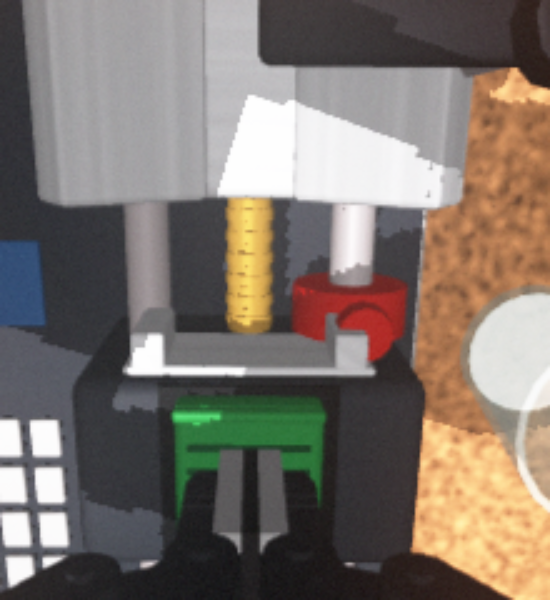

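The collar at crop (350,320) is now almost at the block's front. I'll creep on until the block stops.

step_arm --commands '[{"fingers":1,"dx":0.001,"dy":0,"dz":0,"roll":0},{"fingers":1,"dx":0.002,"dy":0,"dz":0,"roll":0},{"fingers":1,"dx":0.002,"dy":0,"dz":0,"roll":0}]'

```text
time: 7.68
tool_pos: [0.5295, 0.0311, 0.1397]
tcp_rot: [1.859, 2.529, -0.0]
wrist_force: [-1.8, -4.0, 7.2]
width: -0.003
grip_force: 3.5
```

```bash
python3 wr.py w5
```

```text
7.675 [0.5294991  0.03113133 0.13969218] [ 1.85922805e+00  2.52918116e+00 -3.63169608e-04] [-1.77956766 -3.96711828  7.18447791] -0.2891282889308809
cam [0.50694045 0.10417469 0.2821647 ]
green [ 288  218   63   51 1649] [0.5245 0.0434 0.1399] ((527.3231201171875, 38.43257141113281), (33.42047119140625, 30.262298583984375), 17.976741790771484)
red [337 171  46  35 940] [0.5456 0.0699 0.1046] ((545.3348388671875, 66.777099609375), (29.27040672302246, 22.240053176879883), 14.856804847717285)
```

step_arm --commands '[{"fingers":1,"dx":0.001,"dy":0,"dz":0,"roll":0},{"fingers":1,"dx":0.002,"dy":0,"dz":0,"roll":0},{"fingers":1,"dx":0.002,"dy":0,"dz":0,"roll":0}]'

```text
time: 8.1
tool_pos: [0.5295, 0.0326, 0.14]
tcp_rot: [1.858, 2.528, 0.0]
wrist_force: [-0.4, -4.0, 6.7]
width: -0.003
grip_force: 3.5
```

```bash
python3 wr.py w6
```

```text
8.1 [0.52953802 0.03259101 0.13996155] [1.85836907e+00 2.52792046e+00 3.66682531e-05] [-0.36687021 -4.00318912  6.71929634] -0.28546007053816025
cam [0.50675383 0.10575593 0.28234601]
green [ 288  221   62   53 1567] [0.5236 0.0439 0.1401] ((527.767822265625, 37.16931915283203), (33.0689582824707, 31.926912307739258), 17.352014541625977)
red [336 173  46  36 945] [0.5455 0.0699 0.1045] ((545.5430297851562, 66.41637420654297), (29.017696380615234, 23.697134017944336), 17.26116943359375)
```

step_arm --commands '[{"fingers":1,"dx":0.001,"dy":0,"dz":0,"roll":0},{"fingers":1,"dx":0.002,"dy":0,"dz":0,"roll":0},{"fingers":1,"dx":0.002,"dy":0,"dz":0,"roll":0}]'

```text
time: 8.52
tool_pos: [0.5293, 0.0345, 0.1401]
tcp_rot: [1.858, 2.527, 0.001]
wrist_force: [0.4, -5.6, 6.9]
width: 0.001
grip_force: 3.5
```

```bash
python3 wr.py w7; python3 -c "
import cv2;im=cv2.imread('pics/w7.png');cv2.imwrite('pics/w7c.png',cv2.resize(im[120:320,240:420],None,fx=3,fy=3))"
```

```text
8.525 [0.5293079  0.03450258 0.1401182 ] [1.85788409e+00 2.52743916e+00 7.51767753e-04] [ 0.37406427 -5.61528935  6.94708597] -0.28183924632883706
cam [0.50643356 0.10765824 0.28250347]
green [ 287  223   62   53 1414] [0.5222 0.0446 0.1403] ((527.50341796875, 37.80291748046875), (33.21830368041992, 32.10035705566406), 17.827775955200195)
red [335 175  46  36 957] [0.5456 0.0699 0.1048] ((545.4509887695312, 66.87693786621094), (29.342618942260742, 23.18869972229004), 14.583261489868164)
```

View pics/w7c.png

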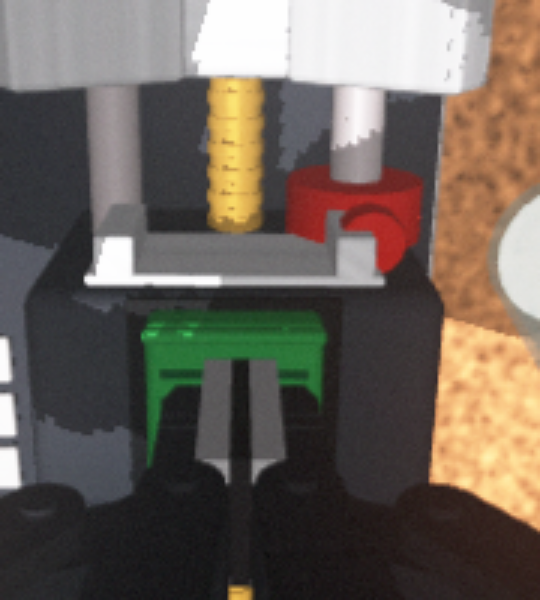

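The block has stopped against the collar: the key no longer advances (green rectangle centre y about 37–38 mm) and the tip now slides on the key at 4–6 N. I'll lift straight up.

step_arm --commands '[{"fingers":1,"dx":0,"dy":0,"dz":-0.002,"roll":0},{"fingers":1,"dx":0,"dy":0,"dz":-0.005,"roll":0},{"fingers":1,"dx":0,"dy":0,"dz":-0.009,"roll":0},{"fingers":1,"dx":0,"dy":0,"dz":-0.02,"roll":0},{"fingers":1,"dx":0,"dy":0,"dz":-0.05,"roll":0},{"fingers":1,"dx":0,"dy":0,"dz":-0.1,"roll":0},{"fingers":1,"dx":0,"dy":0,"dz":-0.14,"roll":0},{"fingers":1,"dx":0,"dy":0,"dz":-0.14,"roll":0}]'

```text
time: 9.57
tool_pos: [0.5299, 0.0361, 0.2834]
tcp_rot: [1.857, 2.526, 0.008]
wrist_force: [-0.6, 0.7, -0.1]
width: -0.002
grip_force: 0.0
```

```bash
python3 wr.py w8; python3 -c "
import cv2;im=cv2.imread('pics/w8.png');cv2.imwrite('pics/w8c.png',cv2.resize(im[80:280,230:420],None,fx=3,fy=3,interpolation=2))"
```

```text
9.575 [0.52989276 0.03607628 0.28338071] [1.85714894 2.52568212 0.00839224] [-0.63288114  0.73076713 -0.13118476] -0.28185708093533574
cam [0.50640371 0.10883039 0.42585639]
green [ 301  174   33   44 1359] [0.5301 0.0284 0.1442] ((530.8068237304688, 27.691150665283203), (33.58821487426758, 47.468746185302734), 16.198986053466797)
red [327 152  27  17 296] [0.5477 0.0689 0.105 ] ((546.5810546875, 66.36904907226562), (30.007448196411133, 18.439790725708008), 17.316024780273438)
```

View pics/w8c.png

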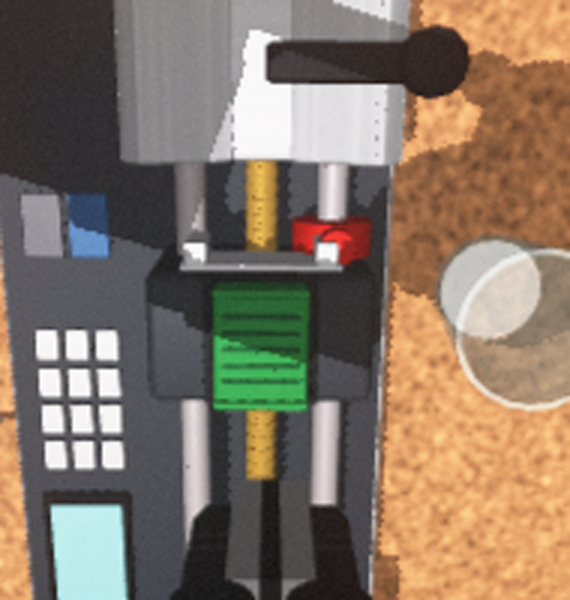

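The key is back up at z = 144 mm, and the block moved about 72 mm to bear on the red collar (crop (330,240)). The arm is clear, so I'm handing in.

```bash
python3 -c "
from workcell import *; print(finish_job())"
```

```text
the job is handed in; nothing more can be done
None
```

The pusher block was pushed about 72 mm with its key held down until it stopped against the red collar, the key sprang back up, and the job is handed in at about 9.6 s; no verdict came back.

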